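Dry-fit a half-lap frame on the assembly board

TASK

Dry-fit the small half-lap frame on the assembly board before it is glued: lay the two long rails flat in their pencilled places between the stop strips, notches up, then drop the two short stiles across their ends so that all four corner joints close right down and the frame lies flat on the board. Leave the other wood on the bench where it lies.

Things in the scene. Friction and masses are not known exactly. Their poses are not given: they have to be found in the camera images.
- assembly_board: fixed plywood board 162 (x) by 202 (y) by 12 mm with the frame pencilled on it; origin: centre of underside. Brown stop strips 11 mm high, inner top edges bevelled, stand at the corners of a 120 (x) by 160 (y) mm frame with 4 mm to spare all round: inner faces x = +-64 (for |y| 46 to 76) and y = +-84 (for |x| 26 to 56); the middle of each side is open for fingers.
- rail_1: Rail: pale wooden bar 160 mm long (y), 24 wide (x), 16 thick, lying flat; at both ends the upper half is cut away over 28 mm, leaving an 8 mm thick tongue, seen from above. Origin: centre of underside. Place: along the board's y, centred at board x = +48 or -48 mm, y = 0, underside on the board's face (z = 12). The two rails are alike, either way round.
- rail_2: Rail, same as rail_1: pale wooden bar 160 mm long (y), 24 wide (x), 16 thick, lying flat; at both ends the upper half is cut away over 28 mm, leaving an 8 mm thick tongue, seen from above. Origin: centre of underside. Goes to whichever rail place is left.
- stile_1: Stile: pale wooden bar 120 mm long (y), 24 wide (x), 16 thick, lying flat, plain from above; at both ends the lower half is cut away, 8.3 mm high over 28 mm. Origin: centre of underside. Place: along the board's x, centred at board y = +68 or -68 mm, x = 0, ends lapping over the rails' tongues, 4 mm to spare at the bevelled shoulders; closed, its underside is at board z = 12. The two are alike.
- stile_2: Stile, same as stile_1: pale wooden bar 120 mm long (y), 24 wide (x), 16 thick, lying flat, plain from above; at both ends the lower half is cut away, 8.3 mm high over 28 mm. Origin: centre of underside. Goes to whichever stile place is left.
- curved_lath: bystander, no part of the frame: thin brownish, slightly curved lath, 180 mm long (y), 42 mm wide, 12 mm thick; origin: centre of its underside
- brown_offcut: bystander: small brown offcut, 70 mm long (y), 25 mm wide, 12 mm thick; origin: centre of its underside
- pale_offcut: bystander: small pale block, 50 mm long (y), 30 mm wide, 20 mm thick; origin: centre of its underside
Not all that is in view belongs to the job. What is shaped like the rail_2 but orange is not meant.

How it is judged:
On the way, in this order (a step that is already met when the one before it is completed fails the run):
1. both rails lie on the board about in their places ((((x of rail_1 in the frame of assembly_board between 0.036 and 0.06 m and y of rail_1 in the frame of assembly_board between -0.012 and 0.012 m and z of rail_1 in the frame of assembly_board between 0.006 and 0.018 m and angle between the y axis of rail_1 and the y axis of assembly_board, either way round below 0.15 rad and angle between rail_1's own z axis and vertical below 0.15 rad) and (x of rail_2 in the frame of assembly_board between -0.06 and -0.036 m and y of rail_2 in the frame of assembly_board between -0.012 and 0.012 m and z of rail_2 in the frame of assembly_board between 0.006 and 0.018 m and angle between the y axis of rail_2 and the y axis of assembly_board, either way round below 0.15 rad and angle between rail_2's own z axis and vertical below 0.15 rad)) or ((x of rail_1 in the frame of assembly_board between -0.06 and -0.036 m and y of rail_1 in the frame of assembly_board between -0.012 and 0.012 m and z of rail_1 in the frame of assembly_board between 0.006 and 0.018 m and angle between the y axis of rail_1 and the y axis of assembly_board, either way round below 0.15 rad and angle between rail_1's own z axis and vertical below 0.15 rad) and (x of rail_2 in the frame of assembly_board between 0.036 and 0.06 m and y of rail_2 in the frame of assembly_board between -0.012 and 0.012 m and z of rail_2 in the frame of assembly_board between 0.006 and 0.018 m and angle between the y axis of rail_2 and the y axis of assembly_board, either way round below 0.15 rad and angle between rail_2's own z axis and vertical below 0.15 rad)))), for 0.2 s.
2. one stile is down across the rails' ends, its joints closed (((x of stile_1 in the frame of assembly_board between -0.007 and 0.007 m and y of stile_1 in the frame of assembly_board between 0.061 and 0.075 m and z of stile_1 in the frame of assembly_board between 0.009 and 0.015 m and angle between the y axis of stile_1 and the x axis of assembly_board, either way round below 0.08 rad and angle between stile_1's own z axis and vertical below 0.08 rad) or (x of stile_1 in the frame of assembly_board between -0.007 and 0.007 m and y of stile_1 in the frame of assembly_board between -0.075 and -0.061 m and z of stile_1 in the frame of assembly_board between 0.009 and 0.015 m and angle between the y axis of stile_1 and the x axis of assembly_board, either way round below 0.08 rad and angle between stile_1's own z axis and vertical below 0.08 rad) or (x of stile_2 in the frame of assembly_board between -0.007 and 0.007 m and y of stile_2 in the frame of assembly_board between 0.061 and 0.075 m and z of stile_2 in the frame of assembly_board between 0.009 and 0.015 m and angle between the y axis of stile_2 and the x axis of assembly_board, either way round below 0.08 rad and angle between stile_2's own z axis and vertical below 0.08 rad) or (x of stile_2 in the frame of assembly_board between -0.007 and 0.007 m and y of stile_2 in the frame of assembly_board between -0.075 and -0.061 m and z of stile_2 in the frame of assembly_board between 0.009 and 0.015 m and angle between the y axis of stile_2 and the x axis of assembly_board, either way round below 0.08 rad and angle between stile_2's own z axis and vertical below 0.08 rad))), for 0.2 s.
At the end, for the whole second after the job is handed in: A rail along each long side and a stile along each short side of the pencilled frame (which of the pair is free), within 7 mm in the board's x and y, 3 mm in height (joints closed, nothing perched) and 0.08 rad in direction and level; released and at rest ((((x of rail_1 in the frame of assembly_board between 0.041 and 0.055 m and y of rail_1 in the frame of assembly_board between -0.007 and 0.007 m and z of rail_1 in the frame of assembly_board between 0.009 and 0.015 m and angle between the y axis of rail_1 and the y axis of assembly_board, either way round below 0.08 rad and angle between rail_1's own z axis and vertical below 0.08 rad) and (x of rail_2 in the frame of assembly_board between -0.055 and -0.041 m and y of rail_2 in the frame of assembly_board between -0.007 and 0.007 m and z of rail_2 in the frame of assembly_board between 0.009 and 0.015 m and angle between the y axis of rail_2 and the y axis of assembly_board, either way round below 0.08 rad and angle between rail_2's own z axis and vertical below 0.08 rad)) or ((x of rail_1 in the frame of assembly_board between -0.055 and -0.041 m and y of rail_1 in the frame of assembly_board between -0.007 and 0.007 m and z of rail_1 in the frame of assembly_board between 0.009 and 0.015 m and angle between the y axis of rail_1 and the y axis of assembly_board, either way round below 0.08 rad and angle between rail_1's own z axis and vertical below 0.08 rad) and (x of rail_2 in the frame of assembly_board between 0.041 and 0.055 m and y of rail_2 in the frame of assembly_board between -0.007 and 0.007 m and z of rail_2 in the frame of assembly_board between 0.009 and 0.015 m and angle between the y axis of rail_2 and the y axis of assembly_board, either way round below 0.08 rad and angle between rail_2's own z axis and vertical below 0.08 rad))) and (((x of stile_1 in the frame of assembly_board between -0.007 and 0.007 m and y of stile_1 in the frame of assembly_board between 0.061 and 0.075 m and z of stile_1 in the frame of assembly_board between 0.009 and 0.015 m and angle between the y axis of stile_1 and the x axis of assembly_board, either way round below 0.08 rad and angle between stile_1's own z axis and vertical below 0.08 rad) and (x of stile_2 in the frame of assembly_board between -0.007 and 0.007 m and y of stile_2 in the frame of assembly_board between -0.075 and -0.061 m and z of stile_2 in the frame of assembly_board between 0.009 and 0.015 m and angle between the y axis of stile_2 and the x axis of assembly_board, either way round below 0.08 rad and angle between stile_2's own z axis and vertical below 0.08 rad)) or ((x of stile_1 in the frame of assembly_board between -0.007 and 0.007 m and y of stile_1 in the frame of assembly_board between -0.075 and -0.061 m and z of stile_1 in the frame of assembly_board between 0.009 and 0.015 m and angle between the y axis of stile_1 and the x axis of assembly_board, either way round below 0.08 rad and angle between stile_1's own z axis and vertical below 0.08 rad) and (x of stile_2 in the frame of assembly_board between -0.007 and 0.007 m and y of stile_2 in the frame of assembly_board between 0.061 and 0.075 m and z of stile_2 in the frame of assembly_board between 0.009 and 0.015 m and angle between the y axis of stile_2 and the x axis of assembly_board, either way round below 0.08 rad and angle between stile_2's own z axis and vertical below 0.08 rad))) and linear speed of each of rail_1, rail_2, stile_1, stile_2 below 0.02 m/s); the robot touches nothing.
It fails at once if other wood (curved lath, brown offcut, pale offcut) is shifted more than 30 mm (distance of any of curved_lath, brown_offcut, pale_offcut from where it was at the start of the episode above 0.03 m).
It also fails if it takes over 96 s, if anything falls off the work surface, if the arm or the gripper's body presses on something with over 40 N, if the wrist force passes 120 N, or if a joint passes its speed limit or range.

ROBOT

A 7-joint arm with a two-finger parallel gripper is mounted at the origin on a cart in front of the work surface, level with it; the furniture and walls round the work are solid. World frame = base frame: x ahead of the robot, y to its left, z up, the work surface at z = 0. Lengths are in m, angles in rad, forces in N, time in s.
With the tool pointing down it reaches from about 0.35 to 0.9 m from the base axis. Payload 19.9 kg.
Tool frame: the origin (TCP) lies between the finger pads; the fingertips stand 19 mm ahead of it and the grasp point (between the pads) is the TCP; z points along the fingers, y is the line along which they close (so a half turn about z gives the same grasp; the last joint's range is limited). The gripper opens to 94 mm and grips with 3 to 60 N. Pads are 16 mm wide; open, the fingers measure 119 mm over their backs; the gripper's body (75 mm by 177 mm) begins 78 mm behind the grasp point.
Start: joints at [-1.234, 0.417, -0.01, 1.614, 0.005, 1.111, -0.053], TCP at [0.231, 0.581, 0.224] pointing down, gripper open.
Joint ranges: [-2.81, 2.81], [-0.39, 2.02], [-1.27, 1.25], [0.06, 2.57], [-1.19, 4.33], [0.19, 2], [-2.82, 2.82]. Speed limits (rad/s): [1.89, 1.89, 2.39, 2.39, 3.01, 3.01, 3.01].

INTERFACE

Orientations are given as a 3x3 rotation matrix whose columns are the frame's x, y, z axes.
In Python, from rig import robot gives the robot as it stands. Calls block until the motion is done:
- robot.move_ptp(position, orientation): joint-space move of the TCP to a pose.
- robot.move_linear(position, velocity=0.15, frame=None, threshold=None): straight line of the TCP; frame=None keeps the orientation; velocity is the mean speed in m/s. With threshold (N) it stops when the force on the tool has changed by that much, and returns True; else False.
- robot.goto_joints(angles): joint-space move.
- robot.gripper_to(opening): finger opening in m; the grip force is fixed at half the most; returns when the fingers have stopped.
- robot.pause(seconds).
- robot.ik(position, orientation): joint angles nearest the present ones, or None.
- robot.get_state(): the state.
- robot.grab_frame(name): name is "side" or "top" or "wrist"; returns the picture (400x640x3 uint8, red, green, blue); there is no depth.
- robot.camera_info(name): a dict with "fx", "fy", "cx", "cy" (pixels), "rvec" (rotation vector, rad) and "tvec" (3), from world to camera coordinates, as OpenCV has them. Camera axes: x right, y down, z forward; pixel columns grow to the right and rows downward; lengths in m; the calibration is good to about 2 mm. A picture is of the moment at which its call begins: read the wrist's pose just before it. camera_info takes no time and is no camera call; for the wrist camera it gives the pose at the moment of the call.
A pose or a line that the arm cannot do raises robot.PlanningError and nothing moves.
- robot.sign_off(): hands the job in; it is judged then, once.
The state is a dict: "time": time; "qpos": joint angles; "joint_vel": joint speeds; "effort": joint torques, N m; "ee_pos": TCP position; "tool_rot": TCP orientation; "force": force on the tool from outside, world axes, zero at the start; "moment": the same for the moment, N m; "opening": finger opening in m; "grasp_force": force on a finger pad.
Only numpy, scipy, OpenCV 4.12 (cv2) and the standard library are available. Lean on these libraries where they do the work, as an engineer would, in place of code of your own. Each camera call takes 0.05 s, during which the arm holds its last target. There are 200 camera calls.

## Working session

There is one attempt and no reset: what is moved stays moved. The work goes in short steps, each a Python script; the robot and the scene stay as the last script left them, time stands still between calls to the robot, and variables do not carry over. Pictures are saved under pics/ and viewed, at most 14 in all, crops included, and the job is handed in when it is done.

```bash
ls; mkdir -p pics; python3 - <<'E'
from rig import robot
import cv2
for n in("top","side"):
    f=robot.grab_frame(n); cv2.imwrite(f"pics/{n}0.png",f[:,:,::-1]); print(n,robot.camera_info(n))
print(robot.get_state()["time"])
E
```

```text
pics
top {'fx': 459.05914147887256, 'fy': 459.05914147887256, 'cx': 326.20191982367453, 'cy': 202.08369001660836, 'rvec': array([ 2.09468428, -2.13158841,  0.19764618]), 'tvec': array([-0.17581448,  0.53628366,  1.64051189])}
side {'fx': 432.1326139567534, 'fy': 432.1326139567534, 'cx': 322.3641529061225, 'cy': 198.787196115039, 'rvec': array([ 0.1006943 , -2.53130763,  1.75445847]), 'tvec': array([0.49739584, 0.12871164, 1.24901256])}
0.1
```

View pics/top0.png

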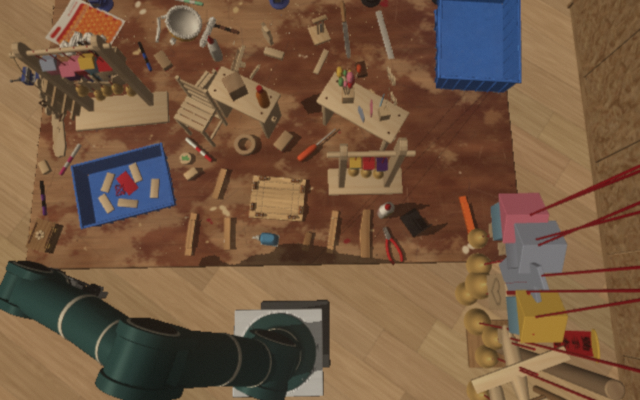

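View pics/side0.png

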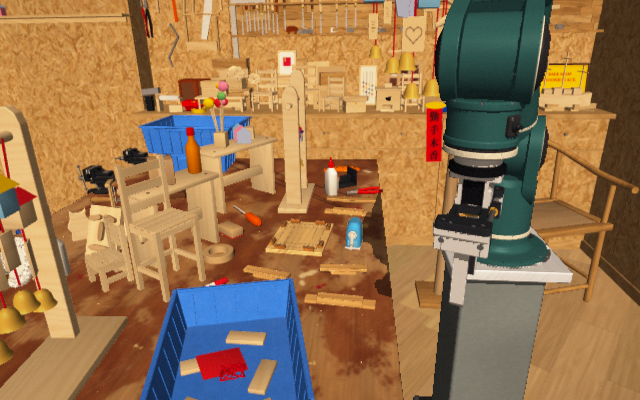

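Top view: the board is at about (278,198). The bar candidates are at (192,234), (227,229), (221,184), (333,231) and (365,234), and there is an orange one at (467,213). I'll enlarge this region.

```bash
python3 - <<'E'
import cv2
f=cv2.imread("pics/top0.png")
c=f[155:265,170:390]; cv2.imwrite("pics/c1.png",cv2.resize(c,None,fx=3.6,fy=3.6,interpolation=cv2.INTER_CUBIC))
E
```

```text
(no output)
```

View pics/c1.png

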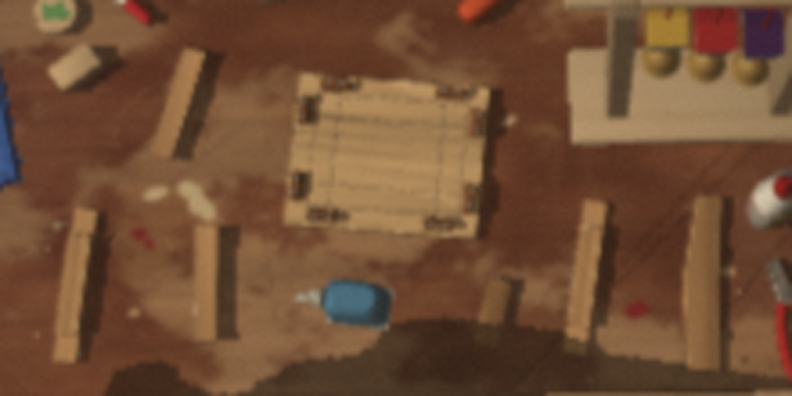

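The crop shows the candidates (crop px):
- **Rails**, stepped ends and 160 mm long: (75,285) and (588,270).
- **Stiles**, plain and 120 mm long: (182,103) and (207,282).
- **Not part of the job**: the lath at (706,283), which is longer and curved, the brown offcut at (500,300), the pale block at (75,67), and the orange rail further right at full-image (467,213).

Next I'll get coarse positions and the wrist camera geometry.

```bash
cat > h.py <<'E'
import numpy as np, cv2
from rig import robot
def cast(info,px,z):
    K=np.array([[info["fx"],0,info["cx"]],[0,info["fy"],info["cy"]],[0,0,1]])
    R=cv2.Rodrigues(info["rvec"])[0]; C=-R.T@info["tvec"]
    d=(R.T@np.linalg.inv(K)@np.c_[np.atleast_2d(px),np.ones(len(np.atleast_2d(px)))].T).T
    return C+d*((z-C[2])/d[:,2])[:,None]
def rot(a):  # tool down, tool y axis (closing line) at world angle a
    y=np.array([np.cos(a),np.sin(a),0]); z=np.array([0,0,-1.]); return np.c_[np.cross(y,z),y,z]
E
python3 - <<'E'
from h import *
np.set_printoptions(precision=3,suppress=True)
i=robot.camera_info("top"); o=np.array([170,155])
def w(p,z): return cast(i,np.array(p)/3.6+o,z)
print("board",w([(302,73),(492,88),(478,237),(285,222)],.012)[:,:2])
for n,p in dict(railA=[(86,208),(67,360)],railB=[(596,200),(578,345)],stA=[(195,50),(170,158)],stB=[(207,224),(206,340)],lath=[(710,195),(706,370)],brown=[(508,278),(488,322)],pale=[(75,67)],orange=[((462-170)*3.6,(197-155)*3.6),((472-170)*3.6,(230-155)*3.6)]).items():
    P=w(p,.016)[:,:2]; print(n,P.round(3).tolist(),np.linalg.norm(P[0]-P[-1]).round(3))
R=cv2.Rodrigues(robot.camera_info("wrist")["rvec"])[0]; c=robot.camera_info("wrist")
s=robot.get_state(); print(c["fx"],"cam in tool",s["tool_rot"].T@(-R.T@c["tvec"]-s["ee_pos"]),"\n",s["tool_rot"].T@R.T,"\n",s["tool_rot"])
for a in (0,np.pi/2,-np.pi/2,np.pi): print(a,[robot.ik(np.array(p),rot(a)) is not None for p in [(.53,.03,.4),(.53,.03,.3),(.42,.22,.3),(.42,-.1,.3)]])
E
```

```text
board [[ 0.651  0.09 ]
 [ 0.631 -0.112]
 [ 0.471 -0.096]
 [ 0.491  0.106]]
railA [[0.509, 0.314], [0.35, 0.327]] 0.159
railB [[0.507, -0.219], [0.357, -0.198]] 0.152
stA [[0.677, 0.204], [0.56, 0.227]] 0.119
stB [[0.489, 0.186], [0.368, 0.184]] 0.121
lath [[0.51, -0.338], [0.329, -0.328]] 0.182
brown [[0.427, -0.127], [0.382, -0.106]] 0.05
pale [[0.661, 0.331]] 0.0
orange [[0.55, -0.696], [0.425, -0.724]] 0.129
325.31553373755094 cam in tool [ 0.085 -0.    -0.161] 
 [[ 0.001 -0.958 -0.286]
 [ 1.     0.001  0.   ]
 [-0.    -0.286  0.958]] 
 [[-0.929  0.37  -0.   ]
 [ 0.37   0.929 -0.001]
 [-0.    -0.001 -1.   ]]
0 [True, True, True, True]
1.5707963267948966 [True, True, True, True]
-1.5707963267948966 [True, True, True, True]
3.141592653589793 [True, True, True, False]
```

All sizes match: rails 0.159/0.152, stiles 0.119/0.121, lath 0.182, and the board is 0.16 by 0.20. One wrist frame from above should cover everything.

```bash
python3 - <<'E'
from h import *
import pickle
robot.move_ptp([.47,.05,.26],rot(np.pi/2)); robot.pause(.3)
i=robot.camera_info("wrist"); f=robot.grab_frame("wrist"); cv2.imwrite("pics/w1.png",f[:,:,::-1]); pickle.dump(i,open("w1.pkl","wb"))
s=robot.get_state(); print(s["time"],s["qpos"],s["ee_pos"],s["force"])
E
```

```text
2.5417 [-0.56968916  0.10609272  0.42977391  1.94805514 -0.04953936  1.09757569
  1.45164744] [0.47000909 0.05018379 0.25996532] [0.10262645 0.15267385 0.2034061 ]
```

View pics/w1.png

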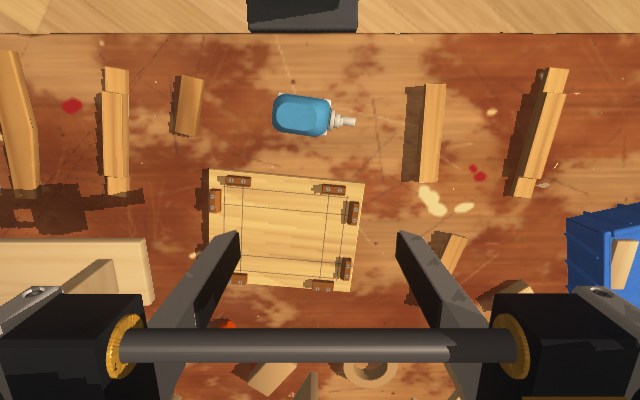

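The wrist frame shows railB (115,130), stileB (430,132), railA (538,132), and the board with corners near (209,168), (365,183) and (350,292). StileA is partly hidden at (450,250). I'll segment the pale top faces and overlay the result on the enlarged image.

```bash
python3 - <<'E'
from h import *
import pickle
i=pickle.load(open("w1.pkl","rb")); f=cv2.imread("pics/w1.png")
h=cv2.cvtColor(f,cv2.COLOR_BGR2HSV)
for p in [(115,150),(430,130),(540,120),(280,230),(60,200),(420,100),(515,150)]: print(p,h[p[1],p[0]])
m=((h[...,0]>10)&(h[...,0]<26)&(h[...,2]>165)&(h[...,1]<175)).astype(np.uint8)*255
m=cv2.morphologyEx(m,cv2.MORPH_OPEN,np.ones((3,3)))
m[:40]=0
n,l,st,c=cv2.connectedComponentsWithStats(m)
big=cv2.resize(f[40:310],None,fx=2.2,fy=2.2,interpolation=cv2.INTER_CUBIC)[:, 180:180+800] if 0 else None
o=f.copy()
for k in range(1,n):
    if st[k,4]<500 or st[k,1]>300: continue
    ct=cv2.findContours((l==k).astype(np.uint8),0,2)[0][0]; r=cv2.minAreaRect(ct); b=cv2.boxPoints(r)
    P=cast(i,b,.012 if st[k,4]>6000 else .016)[:,:2]
    print(k,st[k],np.round(b).astype(int).tolist(),P.round(3).tolist(),np.linalg.norm(np.diff(P,axis=0),axis=1).round(3))
    cv2.polylines(o,[ct],True,(255,0,0),1)
a=cv2.resize(o[50:300,195:370],None,fx=2.3,fy=2.3,interpolation=cv2.INTER_CUBIC)
b=cv2.resize(o[50:300,405:575],None,fx=2.3,fy=2.3,interpolation=cv2.INTER_CUBIC)
cv2.imwrite("pics/c2.png",np.hstack([a,b]))
E
```

```text
(115, 150) [ 16 159 216]
(430, 130) [ 16 155 230]
(540, 120) [ 16 160 227]
(280, 230) [ 19 137 237]
(60, 200) [ 10 176  77]
(420, 100) [ 14 155 117]
(515, 150) [  9 183  81]
1 [    0    40   174   155 12864] [[0, 40], [173, 40], [173, 194], [0, 194]] [[0.32, -0.313], [0.32, -0.115], [0.504, -0.138], [0.504, -0.364]] [0.198 0.185 0.226]
6 [  209    40   360   287 47071] [[209, 40], [568, 40], [568, 326], [209, 326]] [[0.32, -0.074], [0.32, 0.338], [0.708, 0.424], [0.708, -0.11]] [0.411 0.397 0.534]
15 [180  77  24  58 671] [[179, 133], [187, 76], [204, 78], [196, 135]] [[0.425, -0.119], [0.359, -0.102], [0.362, -0.083], [0.428, -0.099]] [0.068 0.019 0.068]
29 [ 539  150  101   64 4276] [[536, 162], [639, 150], [646, 205], [543, 218]] [[0.46, 0.326], [0.445, 0.451], [0.518, 0.48], [0.535, 0.349]] [0.126 0.079 0.132]
37 [   0  240  155   66 7319] [[0, 240], [154, 240], [154, 305], [0, 305]] [[0.57, -0.382], [0.569, -0.172], [0.672, -0.187], [0.672, -0.411]] [0.21  0.104 0.224]
38 [611 241  27  48 907] [[604, 286], [619, 236], [638, 241], [623, 292]] [[0.637, 0.456], [0.56, 0.457], [0.569, 0.485], [0.647, 0.485]] [0.077 0.03  0.078]
```

View pics/c2.png

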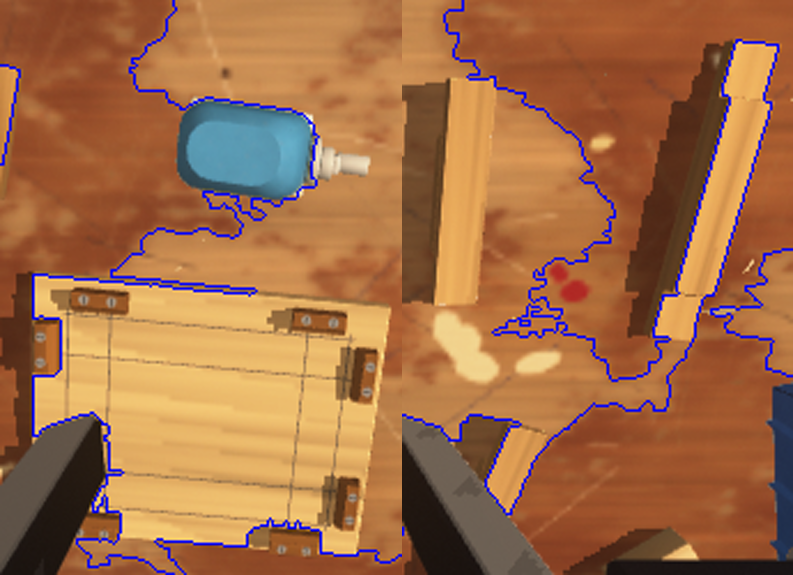

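Readings from the crop (the board's pencil-line crossings and the bar ends) go onto planes at the known heights, with a rigid fit for the board.

```bash
python3 - <<'E'
from h import *
import pickle
np.set_printoptions(precision=4,suppress=True)
i=pickle.load(open("w1.pkl","rb"))
L=lambda p:np.array(p)/2.3+[195,50]
Rr=lambda p:(np.array(p)-[402,0])/2.3+[405,50]
img=[(350,340),(330,525),(67,314),(108,358),(303,375),(293,484),(108,472)]
mod=np.array([(-60,80),(60,80),(-60,-80),(-36,-56),(-36,56),(36,56),(36,-56)])/1e3
P=cast(i,L(img),.012)[:,:2]
H=mod.mean(0);G=P.mean(0)
U,S,V=np.linalg.svd((mod-H).T@(P-G)); R=V.T@U.T
t=G-R@H; print("board",t,np.arctan2(R[1,0],R[0,0]),"scale",S.sum()/((mod-H)**2).sum()); print((P-(mod@R.T+t))*1e3)
print("corners",cast(i,L([(33,277),(392,308),(357,553)]),.012)[:,:2]); print("expected",np.array([(-81,-101),(-81,101),(81,101)])/1e3@R.T+t)
def bar(n,p,z,f=Rr):
    Q=cast(i,f(p),z)[:,:2]; a=Q[:2].mean(0); b=Q[2:].mean(0); d=a-b; print(n,(a+b)/2,"ang",np.arctan2(d[1],d[0]),"len",np.linalg.norm(d),"w",np.linalg.norm(Q[0]-Q[1]))
bar("stB top",[(447,79),(495,82),(478,305),(435,302)],.016)
bar("railA shoulders",[(724,96),(771,104),(717,297),(674,293)],.016)
bar("railA tongues",[(734,40),(778,45),(694,341),(655,334)],.008)
h=cv2.imread("pics/w1.png")
a=cv2.resize(h[55:205,90:150],None,fx=3.9,fy=3.9,interpolation=cv2.INTER_CUBIC)
cv2.imwrite("pics/c3.png",a)
E
```

```text
board [0.5608 0.0048] -0.08373145380691038 scale 1.0028541623927196
[[ 1.1889  0.2476]
 [ 0.6739  1.184 ]
 [-0.6152 -0.4992]
 [-0.4157 -0.9708]
 [ 0.4626 -0.4486]
 [-1.3757  0.1565]
 [ 0.0813  0.3306]]
corners [[ 0.4725 -0.0876]
 [ 0.4901  0.113 ]
 [ 0.6477  0.0979]]
expected [[ 0.4717 -0.089 ]
 [ 0.4886  0.1123]
 [ 0.65    0.0987]]
stB top [0.4276 0.1912] ang -3.106127801769387 len 0.11764027832323154 w 0.024766817427683205
railA shoulders [0.4298 0.3291] ang 3.0716617330384706 len 0.10345937792723531 w 0.02536478803176298
railA tongues [0.4291 0.3301] ang 3.0589688256420193 len 0.15914714037605446 w 0.02329854440193551
```

View pics/c3.png

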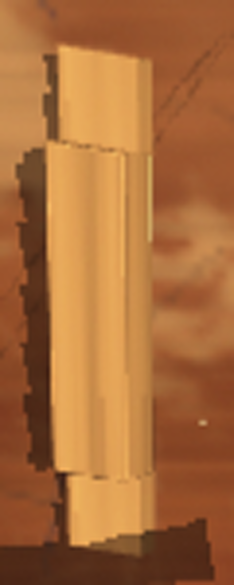

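The board fit is good: scale 1.003, residuals around 1 mm, centre (0.5608, 0.0048), angle -0.084. Lengths agree with the sizes given. RailB's crop shows shoulders at v≈147 and 474, and tongue ends at v≈53 and 545. I'll place railA first.

```bash
cat >> h.py <<'E'
B=np.array([.5608,.0048]); BA=-.0837
def board(x,y): return B+np.array([[np.cos(BA),-np.sin(BA)],[np.sin(BA),np.cos(BA)]])@[x,y]
def pick(xy,ang,z=.022):
    robot.move_ptp([*xy,.12],rot(ang+np.pi/2)); robot.gripper_to(.06)
    hit=robot.move_linear([*xy,z],.12,threshold=15); robot.gripper_to(.0)
    s=robot.get_state(); robot.move_linear([*xy,.16],.25)
    e=robot.get_state(); print("pick hit",hit,"opening",e["opening"],"grip",e["grasp_force"],"t",e["time"])
def place(xy,a,z=.0345):
    robot.move_ptp([*xy,.11],rot(a)); hit=robot.move_linear([*xy,.05],.15); f0=robot.get_state()["force"]
    hit=robot.move_linear([*xy,z],.04,threshold=12); s=robot.get_state()
    print("place hit",hit,"pos",s["ee_pos"],"dF",s["force"]-f0)
    robot.gripper_to(.045); robot.move_linear([*xy,.16],.25); print("t",robot.get_state()["time"])
E
python3 - <<'E'
from h import *
import pickle
np.set_printoptions(precision=4,suppress=True)
i=pickle.load(open("w1.pkl","rb"))
C=lambda p:np.array(p)/3.9+[90,55]
for n,p,z in [("sh",[(48,142),(126,152),(128,478),(55,470)],.016),("to",[(58,45),(130,57),(132,548),(68,543)],.008)]:
    Q=cast(i,C(p),z)[:,:2];a=Q[:2].mean(0);b=Q[2:].mean(0);d=a-b;print("railB",n,(a+b)/2,np.arctan2(d[1],d[0]),np.linalg.norm(d),np.linalg.norm(Q[0]-Q[1]))
q=robot.ik(np.array([*board(.048,0),.11]),rot(BA)); print(q)
pick([.4295,.3296],-.078)
place(board(.048,0),BA)
E
```

```text
railB sh [ 0.4288 -0.2007] 2.978361776021573 0.10319298849396699 0.023349894060627638
railB to [ 0.4281 -0.2029] 2.9784579433183813 0.15853880039144616 0.021514645411969374
[-0.5087  0.5932  0.621   1.7676 -0.4221  0.9172  0.2096]
pick hit False opening 0.0238770908654211 grip 29.93032604455948 t 6.7583
place hit True pos [0.6085 0.0009 0.0339] dF [-1.7282 -0.0471  7.8807]
t 10.3667
```

RailA is placed. RailB measures consistently from shoulders and tongues: centre (0.4285, -0.2015), angle -0.163.

```bash
python3 - <<'E'
from h import *
import pickle
np.set_printoptions(precision=4,suppress=True)
pick([.4285,-.2015],-.163)
place(board(-.048,0),BA)
robot.move_ptp([.47,.12,.26],rot(np.pi/2)); robot.pause(.3)
i=robot.camera_info("wrist"); f=robot.grab_frame("wrist"); pickle.dump(i,open("w2.pkl","wb")); cv2.imwrite("pics/w2.png",f[:,:,::-1])
c=f[150:330,100:420,::-1]; cv2.imwrite("pics/c4.png",cv2.resize(c,None,fx=2.5,fy=2.5,interpolation=cv2.INTER_CUBIC))
E
```

```text
pick hit False opening 0.023496407173911982 grip 29.999948143959045 t 14.775
place hit True pos [0.5129 0.009  0.034 ] dF [-1.9621 -1.3621  9.9605]
t 18.625
```

View pics/c4.png

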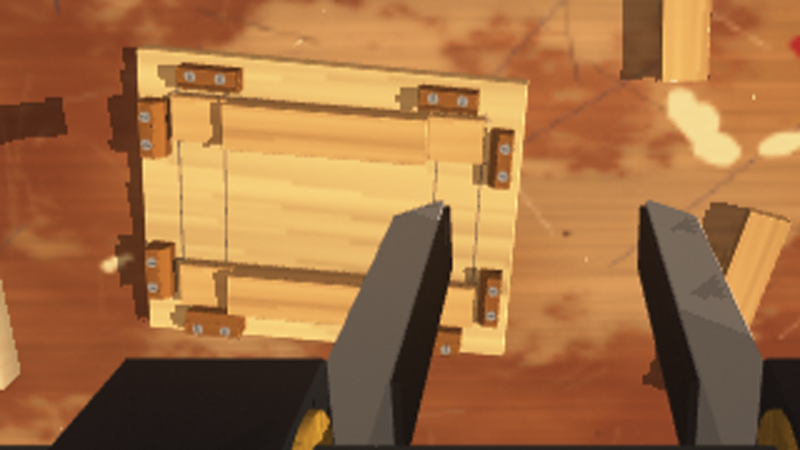

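Both rails lie in place: the near one spans crop u 170–487 and the far one sits between its strips. Next is stileB, to board y = -68.

```bash
python3 - <<'E'
from h import *
import pickle
np.set_printoptions(precision=4,suppress=True)
pick([.4276,.1912],.0355)
place(board(0,-.068),BA+np.pi/2)
robot.move_ptp([.52,.26,.22],rot(np.pi/2)); robot.pause(.3)
i=robot.camera_info("wrist"); f=robot.grab_frame("wrist"); pickle.dump(i,open("w3.pkl","wb")); cv2.imwrite("pics/w3.png",f[:,:,::-1])
E
```

```text
pick hit False opening 0.02332375929298034 grip 29.999828785657883 t 23.6333
place hit True pos [ 0.555  -0.0628  0.034 ] dF [-2.1172  0.1526  7.5649]
t 26.9333
```

View pics/w3.png

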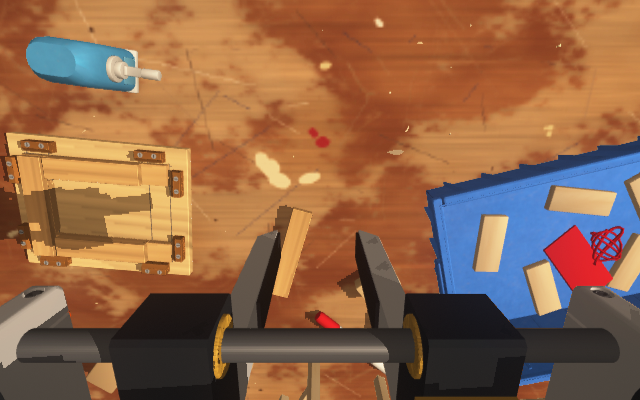

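StileB is down at the left end, around (35,195). StileA is fully visible at (292,252), so I'll enlarge it for its end points.

```bash
python3 - <<'E'
import cv2
h=cv2.imread("pics/w3.png"); a=h[195:310,255:335]
b=h[125:285,0:200]
A=cv2.resize(a,None,fx=4,fy=4,interpolation=cv2.INTER_CUBIC);B=cv2.resize(b,(460,368),interpolation=cv2.INTER_CUBIC)
B=cv2.copyMakeBorder(B,0,A.shape[0]-368,0,0,0); cv2.imwrite("pics/c5.png",cv2.hconcat([A,B]))
E
```

```text
(no output)
```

View pics/c5.png

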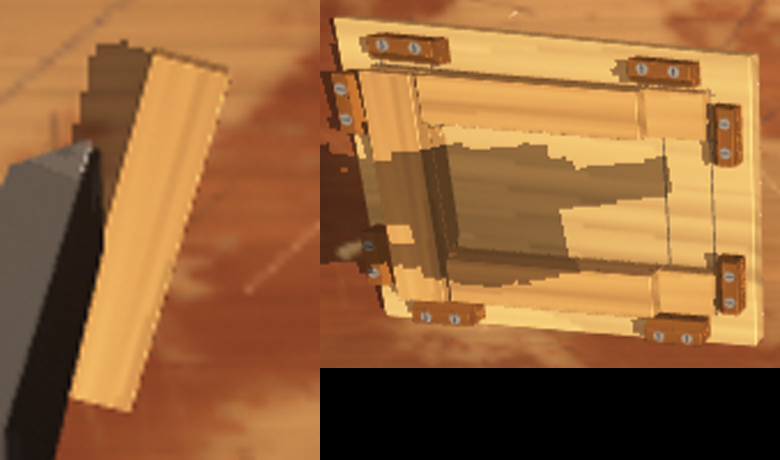

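StileB's joints look closed. StileA's corners in the crop are (155,52), (230,72), (132,411) and (70,398).

```bash
python3 - <<'E'
from h import *
import pickle
np.set_printoptions(precision=4,suppress=True)
i=pickle.load(open("w3.pkl","rb"))
Q=cast(i,np.array([(155,54),(230,73),(132,411),(70,398)])/4+[255,195],.016)[:,:2]
a=Q[:2].mean(0);b=Q[2:].mean(0);d=b-a;c=(a+b)/2;g=np.arctan2(d[1],d[0]);L=np.linalg.norm(d)
print(c,g,L,np.linalg.norm(Q[0]-Q[1]))
assert .112<L<.128 and np.hypot(*(c-[.6185,.2155]))<.012
pick(c,g)
place(board(0,.068),BA+np.pi/2)
robot.move_ptp([.46,.0,.24],rot(np.pi/2)); robot.gripper_to(.094); robot.pause(.3)
i=robot.camera_info("wrist"); f=robot.grab_frame("wrist"); pickle.dump(i,open("w4.pkl","wb")); cv2.imwrite("pics/w4.png",f[:,:,::-1])
c=f[140:340,200:460,::-1]; cv2.imwrite("pics/c6.png",cv2.resize(c,None,fx=3,fy=3,interpolation=cv2.INTER_CUBIC))
E
```

```text
[0.62   0.2274] -0.26083893394940383 0.12004253979246463 0.022926242230983683Traceback (most recent call last):
  File "<stdin>", line 8, in <module>
AssertionError
```

The 12 mm difference is mostly the coarse top view's offset: it also read railA and stileB 6–9 mm low in y and railB 7 mm low. The wrist view's length of 0.120 and width of 0.023 match, so I'll go with it.

```bash
python3 - <<'E'
from h import *
import pickle
np.set_printoptions(precision=4,suppress=True)
pick([.62,.2274],-.255)
if robot.get_state()["opening"]<.02: raise SystemExit("missed")
place(board(0,.068),BA+np.pi/2)
robot.move_ptp([.46,.0,.24],rot(np.pi/2)); robot.gripper_to(.094); robot.pause(.3)
i=robot.camera_info("wrist"); f=robot.grab_frame("wrist"); pickle.dump(i,open("w4.pkl","wb")); cv2.imwrite("pics/w4.png",f[:,:,::-1])
c=f[140:340,200:460,::-1]; cv2.imwrite("pics/c6.png",cv2.resize(c,None,fx=3,fy=3,interpolation=cv2.INTER_CUBIC))
E
```

```text
pick hit False opening 0.023272998646887397 grip 29.99989466741681 t 31.95
place hit True pos [0.5664 0.0727 0.034 ] dF [-2.577  -0.8679  8.2639]
t 34.875
```

View pics/c6.png

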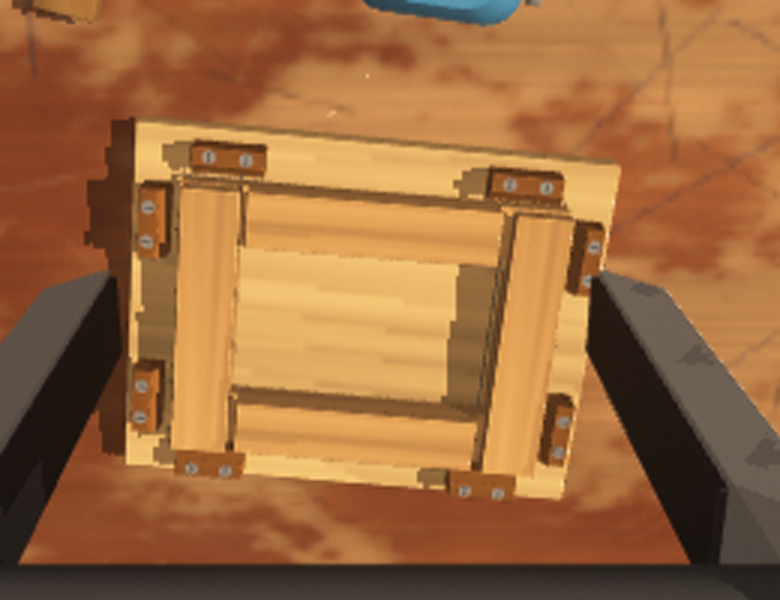

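All four bars are in place with flush tops. The stiles are at crop (205,320) and (528,345), the rails at (375,225) and (355,430). I'll check this numerically in the board frame.

```bash
python3 - <<'E'
from h import *
import pickle
np.set_printoptions(precision=1,suppress=True)
i=pickle.load(open("w4.pkl","rb"))
M=np.array([[np.cos(BA),-np.sin(BA)],[np.sin(BA),np.cos(BA)]])
f=lambda p,z:(cast(i,np.array(p)/3+[200,140],z)[:,:2]-B)@M*1e3
print("board corners",f([(135,121),(619,166),(564,499),(126,465)],.012))
for n,p in dict(stL=[(180,188),(241,190),(232,455),(170,450)],stR=[(513,213),(575,216),(540,475),(482,472)]).items():
    q=f(p,.028); d=q[2:].mean(0)-q[:2].mean(0); print(n,q.mean(0),"yaw*1000",1e3*np.arctan2(d[1],d[0]),"len",np.linalg.norm(d))
for n,p in dict(near=[(247,192),(505,210),(500,262),(240,248)],far=[(236,404),(480,422),(474,468),(232,452)]).items():
    q=f(p,.028); d=(q[1]+q[2]-q[0]-q[3])/2; print(n,q.mean(0),"yaw",1e3*np.arctan2(-d[0],d[1]),q[:,0])
E
```

```text
board corners [[ -82.2 -100.4]
 [ -79.8  100.1]
 [  81.1  100.8]
 [  80.  -101.2]]
stL [ -0.4 -65.9] yaw*1000 8.598500873900177 len 120.98186678204654
stR [-1.1 69.5] yaw*1000 20.04421818844273 len 120.61921025481973
near [-49.7   0.1] yaw 18.824788577843346 [-60.8 -61.9 -39.4 -36.6]
far [46.7  1.3] yaw 4.874521275331758 [35.1 35.  57.8 58.7]
```

Every bar is within about 2 mm of its place and 0.02 rad in direction, and the lengths at closed height are right, so I'm handing in.

```bash
python3 -c "
from rig import robot
print(robot.sign_off())"
```

```text
the job is handed in; nothing more can be done
None
```

The frame is dry-fitted on the board and handed in, with all four bars measured within about 2 mm and 0.02 rad of their pencilled places and the joints looking closed in the last picture; the hand-in call returned no verdict.

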